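Refill the spring magazine with module spacers

TASK

Refill the spacer magazine at the battery bench: load the two loose orange spacers from the bench into it, one on top of the other, each with its cut corner at the yellow key post. Press each one down against the spring until both end catches have snapped back out over it, then let go. Leave the bolt tray, the ratchet and the pliers where they are.

Things in the scene. Friction and masses are not known exactly. Their poses are not given: they have to be found in the camera images.
- spacer_a: Lies flat on the bench; one of the two to load. Ribbed orange plastic plate, 150 x 56 x 14 mm, about 110 g, one corner cut out square (20 x 20 mm). Origin: middle of its underside (of the full 150 x 56 outline); x along the 150 mm, y along the 56 mm, z up; the cut corner is at +x +y.
- spacer_b: Lies flat on the bench, turned another way; the other one to load. The order of loading does not matter. Ribbed orange plastic plate, 150 x 56 x 14 mm, about 110 g, one corner cut out square (20 x 20 mm). Origin: middle of its underside (of the full 150 x 56 outline); x along the 150 mm, y along the 56 mm, z up; the cut corner is at +x +y.
- spacer_in: Already in the magazine, held down under the two catches on top of the follower, the right way round; the new ones go on top of it. Ribbed orange plastic plate, 150 x 56 x 14 mm, about 110 g, one corner cut out square (20 x 20 mm). Origin: middle of its underside (of the full 150 x 56 outline); x along the 150 mm, y along the 56 mm, z up; the cut corner is at +x +y.
- spacer_a_key (a point): Inner corner of the cut-out of spacer_a: 55 mm along +x and 8 mm along +y from its middle, at half its thickness.
- spacer_b_key (a point): The same point on spacer_b.
- spacer_in_key (a point): The same point on spacer_in.
- magazine: Spring magazine bolted to the bench: blue base 210 x 104 x 10 mm, aluminium guides at both ends, a yellow key post in the +x +y corner. Origin: middle of the base's underside, on the bench; x along its length, z up. A spacer goes in with its middle over the origin, its x and y along the magazine's; turned half round it cannot enter. Shaft inside: 156 x 62 mm (3 mm of play all round).
- mag_top (a point): On the magazine's axis, 125 mm above its underside: level of the catches' flat undersides, against which the spring holds the top of the uppermost spacer (its underside at 111 mm). The guides are straight up to 160 mm, then flare out by 7 mm up to 172 mm. The long sides are open from x = -55 to +55 mm down to the base: fingers that hold a spacer across its 56 mm at mid length can go down with it.
- mag_key (a point): Inner corner of the yellow key post: 58 mm along x and 11 mm along y of the magazine, 160 mm up; above this the post is chamfered back by 7 mm up to its top at 172 mm. With the catch knobs the magazine is 242 mm long overall, at 136 mm up.
- follower (a joint): Sprung plate under the stack: m pressed down from its top stop, 11 mm at the start, 14 mm more per spacer loaded, 58 mm at the bottom stop. Its spring (120 N/m) pushes up with 7 N at the start and 1.7 N more per spacer; the weights of plate (150 g) and stack work against it.
- catch_key (a joint): Spring catch at the magazine's +x end (10 mm off the middle, to -y): brass bolt 20 mm wide in a dark housing with a black knob, sliding outward. 0 = home, nose 9 mm into the shaft; 0.0105 m = fully pushed back, at 2.4 N. The nose is flat underneath; its top is bevelled from 127 mm up at the tip to 146 mm up at the wall, so a spacer laid in the guides rests on the bevels, underside about 140 mm up.
- catch_plain (a joint): The same catch at the -x end (10 mm off the middle, to +y). Pressing a spacer down pushes both bolts back; once its top is below the catch level they snap back out over it and hold it there. The push needed is 10 to 15 N in all.
- bolt_tray: Bystander, loose on the bench, to be left where it is: a shallow steel tray, 170 x 110 x 22 mm, full of terminal bolts. Origin: middle of its underside.
- ratchet: Bystander, loose on the bench, to be left where it is: a ratchet handle with a black grip, about 145 mm long, 27 mm high at its head. Origin on its underside near mid length, x along it towards the head.
- pliers: Bystander, loose on the bench, to be left where it is: blue-handled pliers lying flat, 165 mm long, 52 mm wide. Origin on the underside between handles and jaws, x towards the jaws.
Mind the look-alikes: they are no part of the job. What is shaped like the spacer_in but turquoise is not meant.

How it is judged:
By the outcome, as a careful person would: the job done as asked, in the order asked, and still so for the second after the job is handed in, with the robot touching nothing.
It also fails if it takes over 64 s, if anything falls off the work surface, if the arm or the gripper's body presses on something with over 40 N, if the wrist force passes 120 N, or if a joint passes its speed limit or range.

ROBOT

A 6-joint arm with a two-finger parallel gripper is mounted at the origin on the work surface. World frame = base frame: x ahead of the robot, y to its left, z up, the work surface at z = 0. Lengths are in m, angles in degrees, forces in N, time in s.
With the tool pointing down it reaches from about 0.325 to 0.75 m from the base axis. Payload 7.6 kg.
Tool frame: the origin (TCP) lies on the front face of the gripper's body, between the roots of the fingers; the fingertips stand 73 mm ahead of it and the grasp point (between the pads) lies 54 mm ahead of it; z points along the fingers, y is the direction in which the jaws open and shut (so a half turn about z gives the same grasp; the last joint's range is limited). The gripper opens to 85 mm and grips with 20 to 120 N. Pads are 22 mm wide; open, the fingers measure 114 mm over their backs; the gripper's body (76 mm by 85 mm) begins 54 mm behind the grasp point. The pads swing forward as they close: fully open they stand 13 mm farther back than shut.
Start: joints at [71.545, 2.991, 80.254, -0, 96.75, -4.028], TCP at [0.131, 0.508, 0.304] pointing down, gripper open.
Joint ranges: [-166.34, 166.34], [-52.06, 124.39], [6.96, 135.62], [-60.46, 240.46], [14.63, 156.25], [-167.68, 167.68]. Speed limits (degrees/s): [147.25, 147.25, 172.46, 180, 180, 180].

INTERFACE

Orientations are given as a 3x3 rotation matrix whose columns are the frame's x, y, z axes.
In Python, from cell import manip, viewer gives the robot as it stands. The module is installed in compiled form; this text tells all that it offers.
- The arm moves only by the tool step_arm, never from a script. Its argument "rows" is a list of rows, each an object with "hand": the gripper's target within -1 to 1 (shut at 1, half-way at 0, fully open at -1); "linear": the shift along the tool's x, y, z in mm, a list of three; "twist": the turn, a rotation vector about the tool's x, y, z in degrees, a list of three. A call has 1 to 8 rows; each row shifts and turns the pose as measured when the row begins, along the tool's axes as they then stand; what a row does not reach is not made up. A row lasts 1/10 s, in which the tool goes at most 50 mm and 8.59 degrees, less where a joint would pass 70% of its speed; a pose out of reach is approached as far as the arm can. A call is refused whole if a number of a shift passes 50 or a number of a turn 8.59, either way. A call with a gripper value outside its range is refused whole. The fingers move at their own pace and stop on an object; "grip_force" is the grip in N (left out, the last holds). Time passes only in rows, so rows that do not move let the fingers close. It gives the time, the measured TCP pose, the force and the opening at its end, in the units of the state.
- manip.read_state(): the state, without advancing time (a new reading comes with each control period).
- viewer.grab_frame(name): name is "scene" or "side" or "wrist"; returns the picture (420x560x3 uint8, blue, green, red); there is no depth.
- viewer.calibration(name): a dict with "intrinsics" (3x3 intrinsics, pixels), "distortion" ([k1, k2, p1, p2, k3] as OpenCV has them; the pictures are not rectified), "origin" and "rotation" of the camera in the world; the wrist camera has in their place "tool_from_camera" (4x4, takes a point from camera to tool coordinates, whose origin is the TCP and whose axes are the flange's). Camera axes: x right, y down, z forward; pixel columns grow to the right and rows downward; lengths in m; the calibration is good to about 2 mm. A picture is of the moment at which its call begins: read the wrist's pose just before it. calibration takes no time and is no camera call.
- manip.finish_job(): hands the job in, once; it reports no verdict.
The state is a dict: "time": time; "joint_positions": joint angles; "qd": joint speeds; "effort": joint torques, N m; "ee_pos": TCP position; "tool_rot": TCP orientation; "ft_force": force on the tool from outside, world axes, zero at the start; "ft_torque": the same for the moment, N m; "gripper_width": opening from 0.0 (shut) to 1.0 (fully open).
Only numpy, scipy, OpenCV 4.12 (cv2) and the standard library are available. Lean on these libraries where they do the work, as an engineer would, in place of code of your own. Each camera call takes 0.05 s, during which the arm holds its last target. There are 200 camera calls.

## Working session

There is one attempt and no reset: what is moved stays moved. The work goes in short steps, Python scripts to look and compute and a tool call to move; the robot and the scene stay as the last step left them, time stands still between calls to the robot, and variables do not carry over. Pictures are saved under pics/ and viewed, about 8 in all and at most 12, crops included, and the job is handed in when it is done.

Besides the shell and the picture viewer there is one more tool, called by a JSON object that holds its "api" and its "payload". step_arm: Moves the arm, as the interface text tells. Its arguments: {"type":"object","properties":{"rows":{"type":"array","items":{"type":"object","properties":{"hand":{"type":"number"},"linear":{"type":"array","items":{"type":"number"}},"twist":{"type":"array","items":{"type":"number"}}}}},"grip_force":{"type":"number"}},"required":["rows"]}

```bash
mkdir -p pics; python3 - <<'E'
from cell import manip, viewer
import cv2,numpy as np
s=manip.read_state();print(s)
for n in("scene","side","wrist"):
    cv2.imwrite(f"pics/{n}0.png",viewer.grab_frame(n));print(n,viewer.calibration(n))
a=cv2.imread("pics/scene0.png");b=cv2.imread("pics/side0.png")
E
```

```text
{'time': 0.0, 'joint_positions': array([ 7.15458312e+01,  3.02705537e+00,  8.03150713e+01, -7.84873281e-05,
        9.67487490e+01, -4.02736798e+00]), 'qd': array([ 0.0097651 , -0.01507463, -0.03374914, -0.00308556, -0.03202077,
       -0.09782181]), 'effort': array([-1.68744082e-04, -3.81658459e+01, -3.60193491e+01, -7.16079467e-05,
        6.10933785e-03, -1.72822712e-05]), 'ee_pos': array([0.13071203, 0.50826792, 0.30305575]), 'tool_rot': array([[-9.68466660e-01,  2.49142685e-01, -5.00776556e-04],
       [ 2.49143164e-01,  9.68465497e-01, -1.50494904e-03],
       [ 1.10037772e-04, -1.58225803e-03, -9.99998742e-01]]), 'ft_force': array([0.38083023, 0.22528584, 0.80977408]), 'ft_torque': array([-0.02687261, -0.02612392, -0.02690262]), 'gripper_width': 0.9972486731642166}
scene {'intrinsics': array([[403.11167159,   0.        , 276.98921664],
       [  0.        , 403.11167159, 214.32876809],
       [  0.        ,   0.        ,   1.        ]]), 'distortion': array([-0.11244709,  0.        ,  0.        ,  0.        ,  0.        ]), 'origin': array([1.03106186, 0.25215206, 0.93472994])
[... 556 characters left out ...]
.5735298 , -0.79302732],
       [-0.00580181, -0.81099614, -0.58502274]])}
wrist {'intrinsics': array([[335.37023   ,   0.        , 284.01100262],
       [  0.        , 335.37023   , 211.31180498],
       [  0.        ,   0.        ,   1.        ]]), 'distortion': array([-0.08126941,  0.        ,  0.        ,  0.        ,  0.        ]), 'tool_from_camera': array([[ 1.66622957e-03, -9.66219865e-01, -2.57713788e-01,
         6.50145165e-02],
       [ 9.99998268e-01,  1.82359665e-03, -3.71608451e-04,
        -1.12876734e-04],
       [ 8.29021469e-04, -2.57712723e-01,  9.66221230e-01,
        -7.05382938e-02],
       [ 0.00000000e+00,  0.00000000e+00,  0.00000000e+00,
         1.00000000e+00]])}
```

View pics/scene0.png

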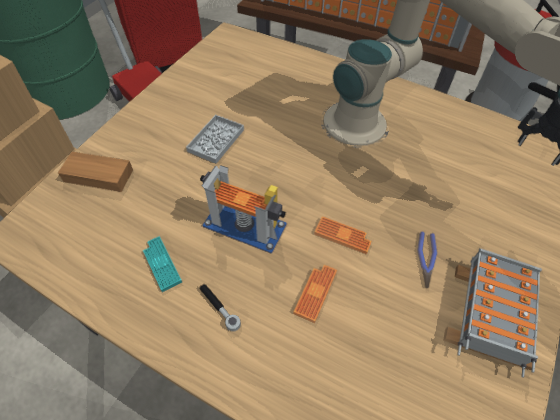

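View pics/side0.png

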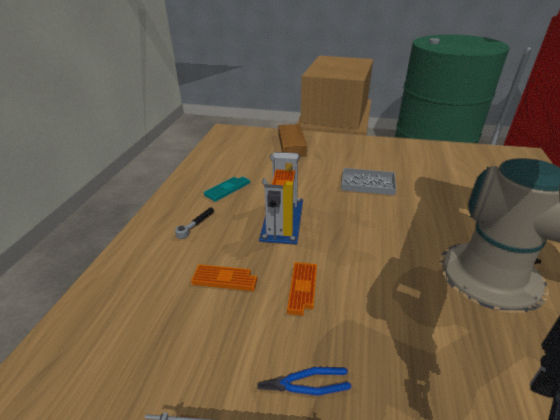

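The scene shows loose spacers at about (343,235) and (315,293). The magazine is at (245,215) with its key post at (271,192), and the turquoise decoy is at (161,263). The side view shows the same spacers at (225,277) and (303,287).

```bash
cat > h.py <<'E'
import cv2,numpy as np
from cell import manip,viewer
def cam(n,s=None):
    c=viewer.calibration(n)
    if n!="wrist": return c["intrinsics"],c["distortion"],c["origin"],c["rotation"]
    T=c["tool_from_camera"];R=s["tool_rot"]
    return c["intrinsics"],c["distortion"],R@T[:3,3]+s["ee_pos"],R@T[:3,:3]
def cast(C,px,z):
    K,d,o,R=C
    p=cv2.undistortPoints(np.float64(px).reshape(-1,1,2),K,d).reshape(-1,2)
    r=np.c_[p,np.ones(len(p))]@R.T
    return o+r*((z-o[2])/r[:,2])[:,None]
def proj(C,P):
    K,d,o,R=C
    return cv2.projectPoints(np.float64(P).reshape(-1,1,3),cv2.Rodrigues(R.T)[0],-R.T@o,K,d)[0].reshape(-1,2)
def mask(im,lo,hi):
    return cv2.morphologyEx(cv2.inRange(cv2.cvtColor(im,cv2.COLOR_BGR2HSV),lo,hi),cv2.MORPH_CLOSE,np.ones((5,5)))
ORANGE=((5,170,120),(14,255,255));BLUE=((100,120,40),(120,255,255));YEL=((20,150,100),(32,255,255))
def blobs(m,amin):
    return [c for c in cv2.findContours(m,cv2.RETR_EXTERNAL,cv2.CHAIN_APPROX_NONE)[0] if cv2.contourArea(c)>amin]
def rect(P):
    """min-area rect of plane points: centre, (long,short) mm, yaw of long side, cut corner sign"""
    (c,sz,a)=cv2.minAreaRect(np.float32(P[:,:2]*1000))
    if sz[0]<sz[1]: sz=sz[::-1];a+=90
    u=np.array([np.cos(np.radians(a)),np.sin(np.radians(a))]);v=np.array([-u[1],u[0]])
    m=cv2.moments(np.float32(P[:,:2]*1000).reshape(-1,1,2))
    g=np.array([m['m10'],m['m01']])/m['m00']-c
    # cut is opposite to the area-centroid offset
    sx,sy=-g@u,-g@v
    return np.round(c,1),np.round(sz,1),round(a,1),np.round([sx,sy],1)
E
python3 - <<'E'
from h import *
for n in("scene","side"):
    im=cv2.imread(f"pics/{n}0.png");C=cam(n)
    for nm,r,z in(("or",ORANGE,.014),("bl",BLUE,.01),("ye",YEL,.172)):
        for c in blobs(mask(im,*r),40):
            P=cast(C,c.reshape(-1,2),z)
            if P[:,1].max()<.6 and np.abs(P).max()<1.2: print(n,nm,cv2.boundingRect(c),rect(P))
E
```

```text
scene or (356, 234, 14, 17) (array([434.6, 199.9]), array([44.2, 33.3]), 177.3, array([3.5, 0.1]))
scene or (215, 182, 51, 33) (array([ 472.5, -164.9]), array([156.3,  68.1]), 94.6, array([ 3.1, -1.5]))
scene or (419, 0, 21, 38) (array([-831.5,   49.7]), array([385.4,  64.4]), 6.2, array([0.1, 8.3]))
scene or (275, 0, 121, 28) (array([-635.4, -323.1]), array([571.7, 247.3]), 122.1, array([-70.3, -36.8]))
scene bl (268, 222, 18, 25) (array([520.1, -17.5]), array([82. , 20.1]), 5.4, array([-5.1, -2. ]))
scene bl (203, 207, 70, 45) (array([ 546.6, -108.3]), array([206.4,  84.1]), 94.9, array([16. , 13.4]))
scene ye (265, 186, 12, 18) (array([521.5, -34.6]), array([51.1, 26.2]), 28.7, array([ 1.6, -0.8]))
side or (191, 264, 66, 27) (array([618. , 154.3]), array([153.2,  69.1]), 4.2, array([-2.9, -1.2]))
side or (287, 262, 30, 54) (array([433.4, 149.6]), array([161.2,  56.8]), 94.3, array([2.7, 0.8]))
side or (272, 170, 23, 15) (array([ 575.1, -324.2]), array([95.7, 66.7]), 94.6, array([4.9, 3. ]))
side bl (280, 367, 71, 28) (array([375.7, 365.2]), array([125.3,  51.3]), 11.9, array([ 0.1, -0.3]))
side bl (260, 201, 42, 43) (array([533.2, -97.5]), array([199.8,  99.9]), 95.2, array([-30.3, -18.7]))
side ye (283, 181, 10, 55) (array([487.1,  59.1]), array([212.3,  21.9]), 100.6, array([ 3.3, -0.6]))
```

View pics/wrist0.png

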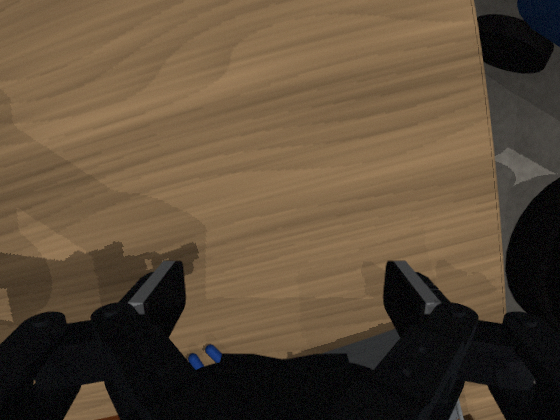

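The wrist view shows mostly bare bench. The fingertips are at about (160,290) and (410,290), and the pliers tips at about (205,355). Next I'll write a planner that prints rows, then go above spacer 1 at about (434,150) with yaw 94.

```bash
cat > plan.py <<'E'
import sys
from h import *
from scipy.spatial.transform import Rotation as Ro
# usage: plan.py x y z(mm TCP) yaw_of_tool_y  -> rows (tool mm, tool deg)
x,y,z,w=map(float,sys.argv[1:5])
s=manip.read_state();R=s["tool_rot"];p=s["ee_pos"]*1000
c,q=np.cos(np.radians(w)),np.sin(np.radians(w))
Rt=np.array([[-q,c,0],[c,q,0],[0,0,-1.]])
rv=Ro.from_matrix(R.T@Rt).as_rotvec(degrees=True);d=np.array([x,y,z])-p
n=int(max(np.ceil(np.linalg.norm(d)/42),np.ceil(np.linalg.norm(rv)/8),1))
print("p",p.round(1),"F",s["ft_force"].round(1),"w",round(s["gripper_width"],3),"t",round(s["time"],2),"n",n)
for k in range(n):
    print(np.round(R.T@d/n,1).tolist(),np.round(rv/n,2).tolist()); R=R@Ro.from_rotvec(rv/n,degrees=True).as_matrix()
E
python3 plan.py 434 150 300 4.3
```

```text
p [130.8 508.3 303.3] F [-0.1  0.4 -0.2] w 0.998 t 0.15 n 12
[-31.9, -22.6, 0.3] [-0.01, 0.0, 5.94]
[-34.1, -19.2, 0.3] [-0.01, 0.0, 5.94]
[-35.9, -15.6, 0.3] [-0.01, 0.0, 5.94]
[-37.3, -11.8, 0.3] [-0.01, 0.0, 5.94]
[-38.3, -7.8, 0.3] [-0.01, 0.0, 5.94]
[-38.9, -3.8, 0.3] [-0.01, 0.0, 5.94]
[-39.1, 0.2, 0.3] [-0.01, 0.0, 5.94]
[-38.9, 4.3, 0.3] [-0.01, 0.0, 5.94]
[-38.2, 8.3, 0.3] [-0.01, 0.0, 5.94]
[-37.2, 12.2, 0.3] [-0.01, 0.0, 5.94]
[-35.7, 16.0, 0.3] [-0.01, 0.0, 5.94]
[-33.9, 19.6, 0.3] [-0.01, 0.0, 5.94]
```

{"api": "step_arm", "payload": {"rows": [{"hand": -1,"linear": [-32,-23,0],"twist": [0,0,6]},{"hand": -1,"linear": [-34,-19,0],"twist": [0,0,6]},{"hand": -1,"linear": [-36,-16,0],"twist": [0,0,6]},{"hand": -1,"linear": [-37,-12,0],"twist": [0,0,6]},{"hand": -1,"linear": [-38,-8,0],"twist": [0,0,6]},{"hand": -1,"linear": [-39,-4,0],"twist": [0,0,6]},{"hand": -1,"linear": [-39,0,0],"twist": [0,0,6]},{"hand": -1,"linear": [-39,4,0],"twist": [0,0,6]}], "grip_force": 60}}

```text
time: 0.95
ee_pos: [0.3313, 0.2588, 0.3004]
tool_rot: [[-0.442, 0.897, -0.003], [0.897, 0.442, -0.005], [-0.003, -0.005, -1.0]]
ft_force: [0.7, 0.6, 0.4]
gripper_width: 0.999
```

```bash
python3 plan.py 434 150 300 4.3
```

```text
p [331.3 258.8 300.4] F [0.7 0.6 0.4] w 0.999 t 0.95 n 4
[-35.7, 11.0, 0.1] [-0.06, 0.05, 5.48]
[-34.5, 14.4, 0.1] [-0.06, 0.05, 5.48]
[-33.0, 17.6, 0.1] [-0.06, 0.05, 5.48]
[-31.2, 20.7, 0.1] [-0.06, 0.05, 5.48]
```

{"api": "step_arm", "payload": {"rows": [{"hand": -1,"linear": [-36,11,0],"twist": [0,0,5.5]},{"hand": -1,"linear": [-34,14,0],"twist": [0,0,5.5]},{"hand": -1,"linear": [-33,18,0],"twist": [0,0,5.5]},{"hand": -1,"linear": [-32,21,0],"twist": [-0.2,0.2,5.5]},{"hand": -1,"linear": [0,0,0],"twist": [0,0,0]}]}}

```text
time: 1.45
ee_pos: [0.4383, 0.1399, 0.2995]
tool_rot: [[-0.049, 0.999, -0.001], [0.999, 0.049, -0.002], [-0.002, -0.001, -1.0]]
ft_force: [0.4, -0.4, -0.6]
gripper_width: 0.997
```

```bash
python3 - <<'E'
from h import *
s=manip.read_state();im=viewer.grab_frame("wrist");cv2.imwrite("pics/w1.png",im)
C=cam("wrist",s)
for nm,r,z in(("or",ORANGE,.014),("bl",BLUE,.01),("ye",YEL,.172)):
    for c in blobs(mask(im,*r),100):
        print(nm,cv2.boundingRect(c),rect(cast(C,c.reshape(-1,2),z)))
E
python3 plan.py 434 150 300 4.3
```

```text
or (383, 160, 134, 51) (array([620.2, 147.9]), array([149.9,  56. ]), 3.7, array([-3.1, -1.1]))
or (253, 108, 55, 139) (array([434.2, 142.8]), array([150.1,  55.8]), 94.4, array([3.2, 0.9]))
bl (308, 302, 83, 53) (array([528. , -37.7]), array([102.7,  71.6]), 6.8, array([  9.6, -10.9]))
ye (323, 324, 20, 15) (array([475. ,  68.4]), array([13.2, 11.3]), 2.5, array([ 0.6, -1.2]))
p [437.3 141.2 299.5] F [-0.3  0.3  0.9] w 0.999 t 1.5 n 1
[9.0, -2.9, -0.5] [-0.08, 0.05, -1.27]
```

View pics/w1.png

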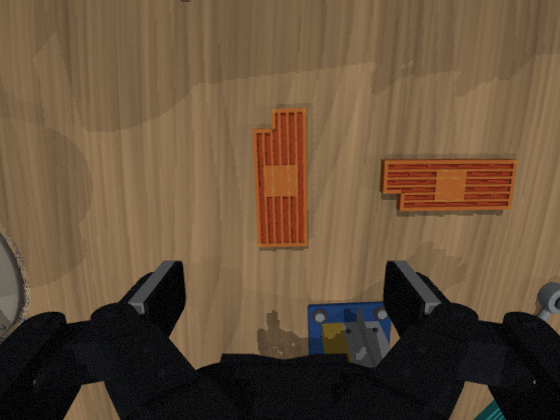

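The wrist view shows both spacers clearly at (281,178) and (450,186), and both measure 150x56. The cut corner of spacer 1 is at its upper left, at +x +y for yaw 94.4. Before grasping I'll look over the magazine.

```bash
python3 plan.py 537 -95 400 5
```

```text
p [437.3 141.2 299.5] F [-0.3  0.3  0.9] w 0.999 t 1.5 n 7
[-34.5, 12.4, -14.3] [-0.01, 0.01, -0.28]
[-34.5, 12.2, -14.3] [-0.01, 0.01, -0.28]
[-34.6, 12.1, -14.3] [-0.01, 0.01, -0.28]
[-34.6, 11.9, -14.3] [-0.01, 0.01, -0.28]
[-34.7, 11.7, -14.3] [-0.01, 0.01, -0.28]
[-34.7, 11.6, -14.3] [-0.01, 0.01, -0.28]
[-34.8, 11.4, -14.4] [-0.01, 0.01, -0.28]
```

{"api": "step_arm", "payload": {"rows": [{"hand": -1,"linear": [-35,12,-14],"twist": [0,0,-0.3]},{"hand": -1,"linear": [-35,12,-14],"twist": [0,0,-0.3]},{"hand": -1,"linear": [-35,12,-14],"twist": [0,0,-0.3]},{"hand": -1,"linear": [-35,12,-14],"twist": [0,0,-0.3]},{"hand": -1,"linear": [-35,12,-14],"twist": [0,0,-0.3]},{"hand": -1,"linear": [-35,12,-15],"twist": [0,0,-0.3]},{"hand": -1,"linear": [-35,11,-15],"twist": [0,0,-0.3]},{"hand": -1,"linear": [0,0,0],"twist": [0,0,0]}]}}

```text
time: 2.3
ee_pos: [0.5398, -0.0971, 0.4005]
tool_rot: [[-0.112, 0.994, -0.007], [0.994, 0.112, 0.001], [0.002, -0.007, -1.0]]
ft_force: [0.4, 0.9, 0.5]
gripper_width: 1.002
```

```bash
python3 - <<'E'
from h import *
s=manip.read_state();im=viewer.grab_frame("wrist");cv2.imwrite("pics/w2.png",im)
C=cam("wrist",s);print(s["ee_pos"],s["qd"].round(1))
np.savez("w2.npz",p=s["ee_pos"],R=s["tool_rot"])
for nm,r,z in(("or",ORANGE,.125),("bl",BLUE,.01),("ye",YEL,.172)):
    for c in blobs(mask(im,*r),100):
        print(nm,cv2.boundingRect(c),rect(cast(C,c.reshape(-1,2),z)))
cv2.imwrite("pics/w2c.png",cv2.resize(im[60:300,180:400],None,fx=2.5,fy=2.5,interpolation=cv2.INTER_CUBIC))
E
```

```text
[ 0.53984112 -0.09708325  0.40053124] [ 3.2 -1.4  3.4  1.7  0.4  1.4]
or (254, 136, 55, 129) (array([ 535.8, -115.8]), array([139.7,  55.2]), 95.1, array([4.3, 0.1]))
or (328, 0, 102, 14) (array([607.9,  86.5]), array([97.4, 12. ]), 8.2, array([-8.9, -1.1]))
or (201, 0, 44, 35) (array([460.9,  59.3]), array([41.6, 30.9]), 5.3, array([-0.1, -0.2]))
bl (307, 146, 13, 105) (array([ 581.4, -133.8]), array([150.4,  13.9]), 95.2, array([-7.3,  0.3]))
bl (245, 145, 8, 103) (array([ 491.8, -141.1]), array([147.7,   9.9]), 95.2, array([-9.4,  0.2]))
bl (245, 102, 32, 15) (array([496.7, -18.8]), array([41.3, 18.1]), 6.3, array([-2.5, -1.6]))
ye (241, 118, 28, 26) (array([506.1, -42.3]), array([23.7, 21.4]), 5.9, array([-0.5, -1.9]))
```

View pics/w2c.png

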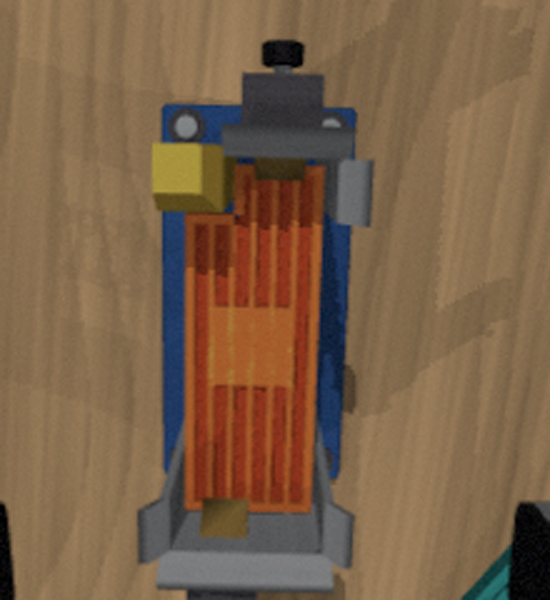

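The magazine is upright in the crop, with the key post at its top left (yellow, crop (190,175)). I'll measure again now that the arm has settled, using the base edges.

```bash
cat > mag.py <<'E'
from h import *
viewer.grab_frame("side");viewer.grab_frame("side");viewer.grab_frame("side")
s=manip.read_state();im=viewer.grab_frame("wrist");cv2.imwrite("pics/w3.png",im)
C=cam("wrist",s);print(s["ee_pos"],s["qd"].round(1),s["tool_rot"][:,2])
m=cv2.inRange(cv2.cvtColor(im,cv2.COLOR_BGR2HSV),*BLUE);m[:,:230]=0;m[:,340:]=0;m[280:]=0
pts=np.vstack(blobs(m,60)).reshape(-1,2)
P=cast(C,pts,.01)[:,:2]*1000
for yaw in(94.6,95.2,95.8):
    a=np.radians(yaw);u=np.array([np.cos(a),np.sin(a)]);v=np.array([-u[1],u[0]])
    x,y=P@u,P@v
    print(yaw,"yspan",y.min(),y.max(),"xmax",x.max(),"xspan",x.min(), "centre",u*(x.max()-105)+v*(y.min()+y.max())/2)
    for lo in(-230,-190,-150,-110,-60):
        k=(x>lo)&(x<lo+40); 
        if k.sum()>5: print("   ",lo,y[k].min().round(1),y[k].max().round(1))
for nm,r,z in(("or",ORANGE,.125),("ye",YEL,.172)):
    for c in blobs(mask(im,*r),400):
        print(nm,cv2.boundingRect(c),rect(cast(C,c.reshape(-1,2),z)))
E
python3 mag.py
```

```text
[ 0.5387295  -0.09348523  0.39892914] [ 0.2 -0.3  0.3 -0.   0.  -0.1] [-0.0094207   0.00268059 -0.99995203]
94.6 yspan -576.39830991852 -473.1931767497758 xmax -49.20543390502833 xspan -255.3746704882272 centre [ 535.47242238 -111.62066535]
    -230 -576.1 -475.4
    -190 -575.5 -473.6
    -150 -575.3 -473.2
    -110 -565.7 -473.2
    -60 -513.7 -485.7
95.2 yspan -573.9158093017397 -472.0263239679095 xmax -54.3575572730161 xspan -260.4933598236092 centre [ 535.26171278 -111.30348795]
    -230 -573.9 -473.4
    -190 -573.8 -472.0
    -150 -573.9 -472.0
    -110 -502.6 -489.3
    -60 -512.9 -485.1
95.8 yspan -572.4211062301343 -470.23767741248827 xmax -59.503719722294676 xspan -266.44997972359994 centre [ 535.28469166 -110.97795933]
    -230 -571.6 -471.0
    -190 -572.1 -470.2
    -150 -572.4 -470.5
    -110 -503.1 -488.5
or (255, 139, 55, 130) (array([ 535.7, -115. ]), array([141. ,  55.3]), 95.3, array([5.3, 0.1]))
or (330, 0, 103, 18) (array([607.6,  88.8]), array([97.8, 15.6]), 8.4, array([-5.3, -1.5]))
or (203, 0, 44, 38) (array([460.8,  61.6]), array([41.4, 33.6]), 5.4, array([ 0. , -0.2]))
ye (243, 122, 28, 27) (array([506.4, -42.1]), array([23.8, 21.4]), 4.2, array([-0.1, -1.8]))
```

Magazine: centre (535,-111) mm, yaw 95.2. The base edges and spacer_in's visible end agree on this. Next I'll go to spacer 1.

```bash
python3 plan.py 434 143 130 4.4
```

```text
p [538.7 -93.4 399. ] F [-0.2  0.4  0.1] w 1.004 t 2.55 n 9
[27.3, -8.2, 30.1] [-0.06, -0.02, 0.25]
[27.3, -8.4, 30.0] [-0.06, -0.02, 0.25]
[27.3, -8.5, 30.0] [-0.06, -0.02, 0.25]
[27.3, -8.7, 30.0] [-0.06, -0.02, 0.25]
[27.2, -8.8, 30.0] [-0.06, -0.02, 0.25]
[27.2, -9.0, 30.0] [-0.06, -0.02, 0.25]
[27.2, -9.1, 29.9] [-0.06, -0.02, 0.25]
[27.1, -9.3, 29.9] [-0.06, -0.02, 0.25]
[27.1, -9.4, 29.9] [-0.06, -0.02, 0.25]
```

{"api": "step_arm", "payload": {"rows": [{"hand": -1,"linear": [32,-10,28],"twist": [-0.1,0,0.3]},{"hand": -1,"linear": [32,-10,33],"twist": [-0.1,0,0.3]},{"hand": -1,"linear": [32,-10,35],"twist": [-0.1,0,0.3]},{"hand": -1,"linear": [32,-10,35],"twist": [-0.1,0,0.3]},{"hand": -1,"linear": [32,-10,35],"twist": [-0.1,0,0.3]},{"hand": -1,"linear": [32,-10,35],"twist": [-0.1,0,0.3]},{"hand": -1,"linear": [32,-10,35],"twist": [-0.1,0,0.3]},{"hand": -1,"linear": [15,-8,25],"twist": [0,0,0.2]}]}}

```text
time: 3.35
ee_pos: [0.4293, 0.1483, 0.1346]
tool_rot: [[-0.085, 0.996, 0.012], [0.996, 0.085, 0.004], [0.003, 0.013, -1.0]]
ft_force: [1.3, 0.2, -0.5]
gripper_width: 1.002
```

```bash
python3 plan.py 434.2 142.8 100 4.4
```

```text
p [429.3 148.3 134.6] F [ 1.3  0.2 -0.5] w 1.002 t 3.35 n 1
[-6.0, 4.0, 34.6] [0.73, -0.15, 0.45]
```

{"api": "step_arm", "payload": {"rows": [{"hand": -1,"linear": [-3,2,20],"twist": [0.6,-0.1,0.4]},{"hand": -1,"linear": [0,0,10],"twist": [0,0,0]},{"hand": -1,"linear": [0,0,0],"twist": [0,0,0]},{"hand": -1,"linear": [0,0,0],"twist": [0,0,0]}]}}

```text
time: 3.75
ee_pos: [0.4259, 0.1497, 0.1002]
tool_rot: [[-0.087, 0.996, -0.005], [0.996, 0.087, 0.0], [0.0, -0.005, -1.0]]
ft_force: [-0.4, -0.5, 0.5]
gripper_width: 1.002
```

```bash
python3 plan.py 434.2 142.8 74 4.4
```

```text
p [425.9 149.7 100.2] F [-0.4 -0.5  0.5] w 1.002 t 3.75 n 1
[-7.6, 7.8, 26.1] [-0.28, -0.03, 0.6]
```

{"api": "step_arm", "payload": {"rows": [{"hand": -1,"linear": [-4,4,10],"twist": [-0.2,0,0.4]},{"hand": -1,"linear": [-4,4,10],"twist": [0,0,0.2]},{"hand": -1,"linear": [0,0,0],"twist": [0,0,0]},{"hand": -1,"linear": [0,0,0],"twist": [0,0,0]}]}}

```text
time: 4.15
ee_pos: [0.4372, 0.1413, 0.0813]
tool_rot: [[-0.074, 0.997, 0.005], [0.997, 0.074, 0.002], [0.001, 0.005, -1.0]]
ft_force: [0.2, 0.3, -1.2]
gripper_width: 1.0
```

```bash
python3 plan.py 434.2 142.8 74 4.4
```

```text
p [437.2 141.3  81.3] F [ 0.2  0.3 -1.2] w 1.0 t 4.15 n 1
[1.7, -2.9, 7.3] [0.27, -0.08, -0.14]
```

{"api": "step_arm", "payload": {"rows": [{"hand": -1,"linear": [1,-2,7],"twist": [0.3,0,0]},{"hand": -1,"linear": [0,0,0],"twist": [0,0,0]},{"hand": -1,"linear": [0,0,0],"twist": [0,0,0]},{"hand": -1,"linear": [0,0,0],"twist": [0,0,0]}]}}

```text
time: 4.55
ee_pos: [0.4352, 0.1422, 0.074]
tool_rot: [[-0.074, 0.997, -0.001], [0.997, 0.074, 0.001], [0.001, -0.001, -1.0]]
ft_force: [-0.3, -0.2, -0.4]
gripper_width: 0.996
```

```bash
python3 plan.py 434.2 142.8 74 4.4
```

```text
p [435.2 142.2  74. ] F [-0.3 -0.2 -0.4] w 0.996 t 4.55 n 1
[0.7, -0.9, 0.0] [-0.04, -0.08, -0.17]
```

Position is good. Closing.

{"api": "step_arm", "payload": {"rows": [{"hand": 1,"linear": [0,0,0],"twist": [0,0,0]},{"hand": 1,"linear": [0,0,0],"twist": [0,0,0]},{"hand": 1,"linear": [0,0,0],"twist": [0,0,0]},{"hand": 1,"linear": [0,0,0],"twist": [0,0,0]},{"hand": 1,"linear": [0,0,0],"twist": [0,0,0]},{"hand": 1,"linear": [0,0,0],"twist": [0,0,0]}], "grip_force": 60}}

```text
time: 5.15
ee_pos: [0.4356, 0.1424, 0.0749]
tool_rot: [[-0.074, 0.997, 0.001], [0.997, 0.074, 0.002], [0.002, 0.001, -1.0]]
ft_force: [0.8, 0.5, 0.0]
gripper_width: 0.637
```

```bash
python3 plan.py 535.3 -111 290 5.2
```

```text
p [435.6 142.4  74.9] F [0.8 0.5 0. ] w 0.637 t 5.15 n 9
[-28.9, 9.0, -23.9] [0.01, -0.01, -0.11]
[-28.9, 8.9, -23.9] [0.01, -0.01, -0.11]
[-28.9, 8.9, -23.9] [0.01, -0.01, -0.11]
[-28.9, 8.8, -23.9] [0.01, -0.01, -0.11]
[-28.9, 8.8, -23.9] [0.01, -0.01, -0.11]
[-29.0, 8.7, -23.9] [0.01, -0.01, -0.11]
[-29.0, 8.6, -23.9] [0.01, -0.01, -0.11]
[-29.0, 8.6, -23.9] [0.01, -0.01, -0.11]
[-29.0, 8.5, -23.9] [0.01, -0.01, -0.11]
```

{"api": "step_arm", "payload": {"rows": [{"hand": 1,"linear": [0,0,-20],"twist": [0,0,0]},{"hand": 1,"linear": [0,0,-40],"twist": [0,0,0]},{"hand": 1,"linear": [0,0,-40],"twist": [0,0,0]},{"hand": 1,"linear": [-10,3,-40],"twist": [0,0,0]},{"hand": 1,"linear": [-20,6,-40],"twist": [0,0,0]},{"hand": 1,"linear": [-30,9,-25],"twist": [0,0,0]},{"hand": 1,"linear": [-35,11,-10],"twist": [0,0,0]},{"hand": 1,"linear": [-35,11,0],"twist": [0,0,0]}]}}

```text
time: 5.95
ee_pos: [0.4841, 0.0143, 0.2959]
tool_rot: [[-0.082, 0.997, -0.005], [0.997, 0.082, -0.001], [-0.0, -0.005, -1.0]]
ft_force: [-0.1, 0.2, -0.2]
gripper_width: 0.632
```

```bash
python3 plan.py 535.3 -111 290 5.2
```

```text
p [484.1  14.3 295.9] F [-0.1  0.2 -0.2] w 0.632 t 5.95 n 4
[-32.3, 10.2, 1.4] [-0.07, 0.0, -0.13]
[-32.3, 10.1, 1.4] [-0.07, 0.0, -0.13]
[-32.3, 10.1, 1.5] [-0.07, 0.0, -0.13]
[-32.3, 10.0, 1.5] [-0.07, 0.0, -0.13]
```

{"api": "step_arm", "payload": {"rows": [{"hand": 1,"linear": [-32,10,0],"twist": [0,0,0]},{"hand": 1,"linear": [-32,10,0],"twist": [0,0,0]},{"hand": 1,"linear": [-32,10,0],"twist": [0,0,0]},{"hand": 1,"linear": [-20,6,0],"twist": [0,0,-0.3]},{"hand": 1,"linear": [0,0,0],"twist": [0,0,0]},{"hand": 1,"linear": [0,0,0],"twist": [0,0,0]}]}}

```text
time: 6.55
ee_pos: [0.5309, -0.1071, 0.2941]
tool_rot: [[-0.082, 0.997, -0.007], [0.997, 0.082, -0.0], [0.0, -0.007, -1.0]]
ft_force: [0.0, 0.1, -0.8]
gripper_width: 0.633
```

```bash
python3 plan.py 535.3 -111 265 5.2; python3 - <<'E'
from h import *
s=manip.read_state();im=viewer.grab_frame("wrist");C=cam("wrist",s)
sd=viewer.grab_frame("side")
cv2.imwrite("pics/p1.png",np.hstack([im[60:,120:460],cv2.resize(sd[80:280,200:400],(360,360))]))
m=mask(im,*ORANGE)
for c in blobs(m,400): print(cv2.boundingRect(c),rect(cast(C,c.reshape(-1,2),s["ee_pos"][2]-.061)))
E
```

```text
p [ 530.9 -107.1  294.1] F [ 0.   0.1 -0.8] w 0.633 t 6.55 n 1
[-4.2, 4.3, 29.1] [-0.39, -0.02, -0.51]
(212, 93, 147, 265) (array([529.1, -89.7]), array([116.6,  56.1]), 94.8, array([-1.3,  1.9]))
```

View pics/p1.png

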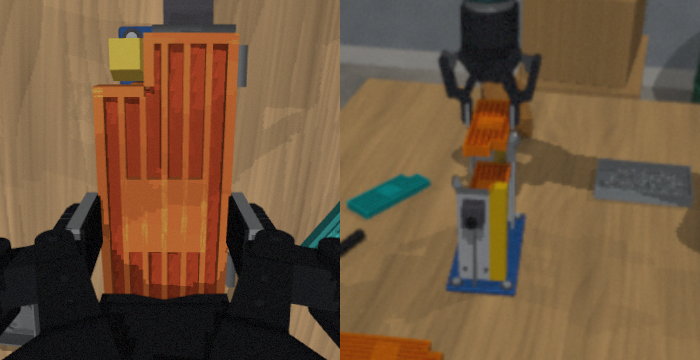

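The spacer is held level. Its cut corner is at the post (left half of the picture, around (120,90)), and its centre is within 1 mm of the TCP. I'll align, then lower it.

{"api": "step_arm", "payload": {"rows": [{"hand": 1,"linear": [-4,4,10],"twist": [-0.4,0,-0.5]},{"hand": 1,"linear": [0,0,10],"twist": [0,0,0]},{"hand": 1,"linear": [0,0,10],"twist": [0,0,0]},{"hand": 1,"linear": [0,0,0],"twist": [0,0,0]},{"hand": 1,"linear": [0,0,0],"twist": [0,0,0]},{"hand": 1,"linear": [0,0,0],"twist": [0,0,0]}]}}

```text
time: 7.25
ee_pos: [0.5347, -0.1073, 0.2608]
tool_rot: [[-0.097, 0.995, -0.0], [0.995, 0.097, 0.001], [0.001, -0.0, -1.0]]
ft_force: [0.2, -0.1, -1.0]
gripper_width: 0.632
```

```bash
python3 plan.py 535.3 -111 250 5.2
```

```text
p [ 534.7 -107.3  260.8] F [ 0.2 -0.1 -1. ] w 0.632 t 7.25 n 1
[-3.7, 0.2, 10.8] [-0.02, -0.06, 0.34]
```

{"api": "step_arm", "payload": {"rows": [{"hand": 1,"linear": [-3.5,0,8],"twist": [0,0,0.3]},{"hand": 1,"linear": [0,0,0],"twist": [0,0,0]},{"hand": 1,"linear": [0,0,0],"twist": [0,0,0]},{"hand": 1,"linear": [0,0,0],"twist": [0,0,0]}]}}

```text
time: 7.65
ee_pos: [0.5353, -0.1113, 0.2529]
tool_rot: [[-0.091, 0.996, 0.001], [0.996, 0.091, 0.001], [0.0, 0.001, -1.0]]
ft_force: [-1.9, 0.1, -1.0]
gripper_width: 0.628
```

```bash
python3 plan.py 535.3 -111 230 5.2
```

```text
p [ 535.3 -111.3  252.9] F [-1.9  0.1 -1. ] w 0.628 t 7.65 n 1
[0.3, -0.0, 22.9] [0.06, -0.03, -0.0]
```

{"api": "step_arm", "payload": {"rows": [{"hand": 1,"linear": [0,0,7],"twist": [0,0,0]},{"hand": 1,"linear": [0,0,7],"twist": [0,0,0]},{"hand": 1,"linear": [0,0,7],"twist": [0,0,0]},{"hand": 1,"linear": [0,0,7],"twist": [0,0,0]},{"hand": 1,"linear": [0,0,0],"twist": [0,0,0]},{"hand": 1,"linear": [0,0,0],"twist": [0,0,0]}]}}

```text
time: 8.25
ee_pos: [0.5351, -0.1112, 0.2218]
tool_rot: [[-0.091, 0.996, 0.0], [0.996, 0.091, 0.001], [0.001, 0.0, -1.0]]
ft_force: [-0.7, 0.1, -0.1]
gripper_width: 0.634
```

```bash
python3 plan.py 535.3 -111 214 5.2
```

```text
p [ 535.1 -111.2  221.8] F [-0.7  0.1 -0.1] w 0.634 t 8.25 n 1
[0.2, 0.2, 7.8] [0.01, -0.05, 0.0]
```

It entered the guides freely. Now pressing down past the catches.

{"api": "step_arm", "payload": {"rows": [{"hand": 1,"linear": [0,0,6],"twist": [0,0,0]},{"hand": 1,"linear": [0,0,6],"twist": [0,0,0]},{"hand": 1,"linear": [0,0,6],"twist": [0,0,0]},{"hand": 1,"linear": [0,0,6],"twist": [0,0,0]},{"hand": 1,"linear": [0,0,6],"twist": [0,0,0]},{"hand": 1,"linear": [0,0,3],"twist": [0,0,0]}], "grip_force": 90}}

```text
time: 8.85
ee_pos: [0.5375, -0.1121, 0.1944]
tool_rot: [[-0.09, 0.996, 0.012], [0.996, 0.09, -0.003], [-0.004, 0.012, -1.0]]
ft_force: [-4.3, 1.8, 7.3]
gripper_width: 0.618
```

```bash
python3 plan.py 535.3 -111 180 5.2
```

```text
p [ 537.5 -112.1  194.4] F [-4.3  1.8  7.3] w 0.618 t 8.85 n 1
[1.4, -2.3, 14.4] [0.66, 0.23, -0.03]
```

{"api": "step_arm", "payload": {"rows": [{"hand": 1,"linear": [0,-1,6],"twist": [0.5,0.2,0]},{"hand": 1,"linear": [0,0,6],"twist": [0.2,0,0]},{"hand": 1,"linear": [0,0,5],"twist": [0,0,0]},{"hand": 1,"linear": [0,0,3],"twist": [0,0,0]},{"hand": 1,"linear": [0,0,1],"twist": [0,0,0]}]}}

```text
time: 9.35
ee_pos: [0.5379, -0.1122, 0.1782]
tool_rot: [[-0.09, 0.996, 0.006], [0.996, 0.09, -0.002], [-0.002, 0.006, -1.0]]
ft_force: [-3.5, 1.0, 6.9]
gripper_width: 0.62
```

```bash
python3 plan.py 535.3 -111 180 5.2;python3 - <<'E'
from h import *
im=viewer.grab_frame("wrist");sd=viewer.grab_frame("side");sc=viewer.grab_frame("scene")
f=lambda a:cv2.resize(a,(390,390),interpolation=cv2.INTER_CUBIC)
cv2.imwrite("pics/p2.png",np.hstack([f(sd[150:250,235:335]),f(sc[140:260,190:310])]))
E
```

```text
p [ 537.9 -112.2  178.2] F [-3.5  1.   6.9] w 0.62 t 9.35 n 1
[1.5, -2.5, -1.8] [0.32, 0.14, -0.02]
```

View pics/p2.png

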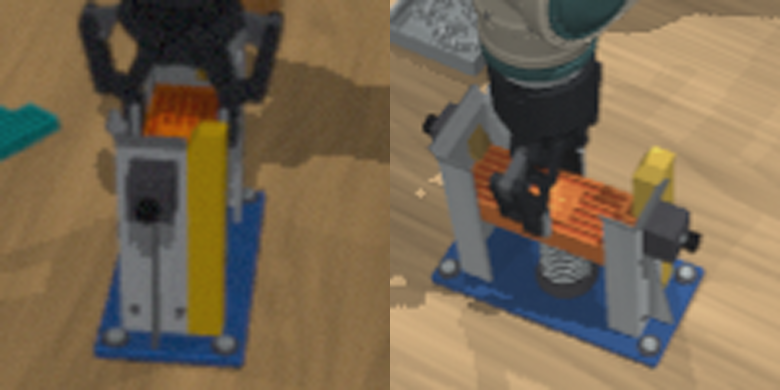

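The spacer sits low between the guides and the brass nose shows over its -x end. The force has dropped to about the spring alone. Releasing and lifting.

{"api": "step_arm", "payload": {"rows": [{"hand": 1,"linear": [0,0,2],"twist": [0.2,0,0]},{"hand": -1,"linear": [0,0,0],"twist": [0,0,0]},{"hand": -1,"linear": [0,0,0],"twist": [0,0,0]},{"hand": -1,"linear": [0,0,0],"twist": [0,0,0]},{"hand": -1,"linear": [0,0,0],"twist": [0,0,0]},{"hand": -1,"linear": [0,0,-20],"twist": [0,0,0]},{"hand": -1,"linear": [0,0,-40],"twist": [0,0,0]},{"hand": -1,"linear": [0,0,-45],"twist": [0,0,0]}]}}

```text
time: 10.3
ee_pos: [0.5356, -0.1114, 0.2765]
tool_rot: [[-0.09, 0.996, -0.011], [0.996, 0.09, 0.002], [0.003, -0.011, -1.0]]
ft_force: [0.3, -0.1, 0.2]
gripper_width: 0.996
```

```bash
python3 plan.py 537 -95 400 5.2
```

```text
p [ 535.6 -111.4  276.5] F [ 0.3 -0.1  0.2] w 0.996 t 10.3 n 3
[5.5, 0.5, -41.1] [-0.21, -0.05, -0.01]
[5.5, 0.7, -41.1] [-0.21, -0.05, -0.01]
[5.4, 0.8, -41.1] [-0.21, -0.05, -0.01]
```

{"api": "step_arm", "payload": {"rows": [{"hand": -1,"linear": [5,0,-41],"twist": [-0.2,0,0]},{"hand": -1,"linear": [5,0,-41],"twist": [-0.2,0,0]},{"hand": -1,"linear": [5,0,-30],"twist": [-0.2,0,0]},{"hand": -1,"linear": [0,0,0],"twist": [0,0,0]},{"hand": -1,"linear": [0,0,0],"twist": [0,0,0]}]}}

```text
time: 10.8
ee_pos: [0.5349, -0.0963, 0.3992]
tool_rot: [[-0.09, 0.996, 0.01], [0.996, 0.09, 0.0], [-0.001, 0.009, -1.0]]
ft_force: [-0.4, 0.3, -0.5]
gripper_width: 1.003
```

```bash
python3 mag.py | tail -5; python3 - <<'E'
from h import *
a=cv2.imread("pics/w3.png")[90:290,190:380];b=viewer.grab_frame("scene")[140:260,190:310]
cv2.imwrite("pics/p3.png",np.hstack([cv2.resize(a,(390,400)),cv2.resize(b,(400,400))]))
E
python3 plan.py 620.2 147.9 300 93.7
```

```text
-110 -504.7 -471.4
    -60 -483.9 -473.4
or (256, 136, 56, 131) (array([ 538. , -115.5]), array([141.3,  57.5]), 95.0, array([4.7, 0.1]))
or (324, 0, 102, 11) (array([606.5,  85.8]), array([97. ,  9.2]), 7.1, array([-8.1, -0.9]))
ye (241, 120, 28, 26) (array([505.8, -42.6]), array([23.5, 21.2]), 4.6, array([-0.4, -2.1]))
p [534.7 -96.4 397.8] F [-0.3  0.3 -1.1] w 1.0 t 11.05 n 12
[19.6, 8.9, 8.2] [0.03, 0.02, -7.38]
[18.3, 11.3, 8.2] [0.03, 0.02, -7.38]
[16.7, 13.6, 8.2] [0.03, 0.02, -7.38]
[14.8, 15.6, 8.2] [0.03, 0.02, -7.38]
[12.7, 17.4, 8.2] [0.03, 0.02, -7.38]
[10.4, 18.9, 8.2] [0.03, 0.02, -7.38]
[7.8, 20.1, 8.2] [0.03, 0.02, -7.38]
[5.2, 20.9, 8.2] [0.03, 0.02, -7.38]
[2.5, 21.4, 8.2] [0.03, 0.02, -7.38]
[-0.3, 21.6, 8.2] [0.03, 0.02, -7.38]
[-3.1, 21.3, 8.2] [0.03, 0.02, -7.38]
[-5.8, 20.8, 8.2] [0.03, 0.02, -7.38]
```

View pics/p3.png

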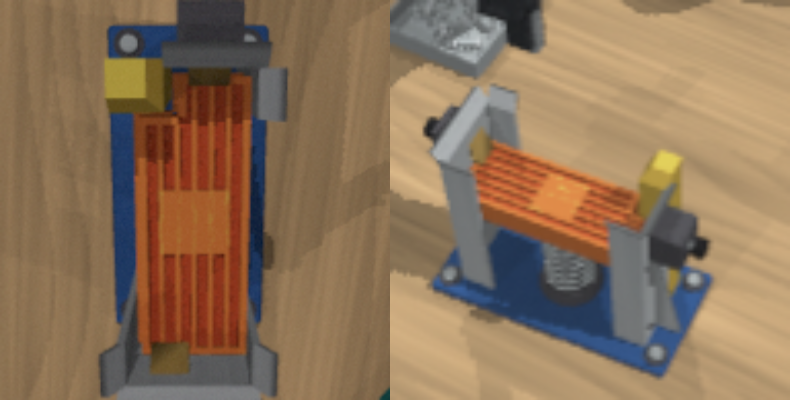

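Two spacers are stacked, and both brass noses are out over the top one (left picture: (210,75) and (170,357)). Now for spacer 2, turning −88°.

{"api": "step_arm", "payload": {"rows": [{"hand": -1,"linear": [20,9,6],"twist": [0,0,-7.4]},{"hand": -1,"linear": [18,11,6],"twist": [0,0,-7.4]},{"hand": -1,"linear": [17,14,6],"twist": [0,0,-7.4]},{"hand": -1,"linear": [15,16,8],"twist": [0,0,-7.4]},{"hand": -1,"linear": [13,17,10],"twist": [0,0,-7.4]},{"hand": -1,"linear": [10,19,10],"twist": [0,0,-7.4]},{"hand": -1,"linear": [8,20,12],"twist": [0,0,-7.4]},{"hand": -1,"linear": [5,21,15],"twist": [0,0,-7.4]}]}}

```text
time: 11.85
ee_pos: [0.5905, 0.0704, 0.3158]
tool_rot: [[-0.915, 0.403, -0.003], [0.403, 0.915, 0.001], [0.003, -0.001, -1.0]]
ft_force: [-0.1, 0.0, -0.2]
gripper_width: 0.997
```

```bash
python3 plan.py 620.2 147.9 180 93.7
```

```text
p [590.5  70.4 315.8] F [-0.1  0.  -0.2] w 0.997 t 11.85 n 4
[0.9, 20.8, 33.9] [-0.0, -0.05, -6.86]
[-1.6, 20.7, 33.9] [-0.0, -0.05, -6.86]
[-4.0, 20.4, 33.9] [-0.0, -0.05, -6.86]
[-6.4, 19.8, 33.9] [-0.0, -0.05, -6.86]
```

{"api": "step_arm", "payload": {"rows": [{"hand": -1,"linear": [1,21,34],"twist": [0,0,-6.9]},{"hand": -1,"linear": [-2,21,34],"twist": [0,0,-6.9]},{"hand": -1,"linear": [-4,20,34],"twist": [0,0,-6.9]},{"hand": -1,"linear": [-6,20,34],"twist": [0,0,-6.9]},{"hand": -1,"linear": [0,0,0],"twist": [0,0,0]},{"hand": -1,"linear": [0,0,0],"twist": [0,0,0]}]}}

```text
time: 12.45
ee_pos: [0.6174, 0.1529, 0.1661]
tool_rot: [[-0.996, -0.091, -0.016], [-0.091, 0.996, -0.002], [0.016, -0.001, -1.0]]
ft_force: [-0.4, -0.3, 1.6]
gripper_width: 1.001
```

```bash
python3 - <<'E'
from h import *
s=manip.read_state();im=viewer.grab_frame("wrist");C=cam("wrist",s)
for c in blobs(mask(im,*ORANGE),400): print(cv2.boundingRect(c),rect(cast(C,c.reshape(-1,2),.014)))
E
python3 plan.py 620.2 147.9 110 93.7
```

```text
(237, 115, 86, 207) (array([620.3, 148. ]), array([149.9,  55.8]), 3.9, array([-3.2, -0.8]))
p [617.1 152.7 165.7] F [-0.1  0.2 -1.6] w 1.007 t 12.5 n 2
[-1.8, -2.5, 27.8] [-0.02, -0.49, 0.76]
[-1.6, -2.5, 27.8] [-0.02, -0.49, 0.76]
```

The second look agrees: (620.3,148.0), yaw 183.8.

{"api": "step_arm", "payload": {"rows": [{"hand": -1,"linear": [-1.5,-2.5,25],"twist": [0,-0.5,0.7]},{"hand": -1,"linear": [-1.5,-2.5,25],"twist": [0,-0.5,0.7]},{"hand": -1,"linear": [0,0,10],"twist": [0,0,0]},{"hand": -1,"linear": [0,0,0],"twist": [0,0,0]},{"hand": -1,"linear": [0,0,0],"twist": [0,0,0]}]}}

```text
time: 13.0
ee_pos: [0.6236, 0.1447, 0.1144]
tool_rot: [[-0.998, -0.056, 0.015], [-0.056, 0.998, 0.001], [-0.015, 0.0, -1.0]]
ft_force: [0.8, -0.2, -0.3]
gripper_width: 0.995
```

```bash
python3 plan.py 620.3 148 74 93.8
```

```text
p [623.6 144.7 114.4] F [ 0.8 -0.2 -0.3] w 0.995 t 13.0 n 1
[3.7, 3.5, 40.3] [0.02, 0.85, -0.61]
```

{"api": "step_arm", "payload": {"rows": [{"hand": -1,"linear": [2.5,3,15],"twist": [0,0.6,-0.6]},{"hand": -1,"linear": [0,0,15],"twist": [0,0,0]},{"hand": -1,"linear": [0,0,0],"twist": [0,0,0]},{"hand": -1,"linear": [0,0,0],"twist": [0,0,0]}]}}

```text
time: 13.4
ee_pos: [0.6223, 0.1481, 0.0854]
tool_rot: [[-0.998, -0.067, 0.008], [-0.067, 0.998, 0.002], [-0.008, 0.001, -1.0]]
ft_force: [0.5, 0.6, -0.4]
gripper_width: 1.003
```

```bash
python3 plan.py 620.3 148 74 93.8
```

```text
p [622.3 148.1  85.4] F [ 0.5  0.6 -0.4] w 1.003 t 13.4 n 1
[2.1, 0.1, 11.3] [0.06, 0.47, 0.03]
```

{"api": "step_arm", "payload": {"rows": [{"hand": -1,"linear": [2,0,11.5],"twist": [0,0.5,0]},{"hand": -1,"linear": [0,0,0],"twist": [0,0,0]},{"hand": -1,"linear": [0,0,0],"twist": [0,0,0]},{"hand": -1,"linear": [0,0,0],"twist": [0,0,0]}]}}

```text
time: 13.8
ee_pos: [0.6202, 0.148, 0.0728]
tool_rot: [[-0.998, -0.067, -0.002], [-0.067, 0.998, 0.001], [0.002, 0.001, -1.0]]
ft_force: [0.8, -0.6, -0.1]
gripper_width: 1.004
```

```bash
python3 plan.py 620.3 148 74 93.8
```

```text
p [620.2 148.   72.8] F [ 0.8 -0.6 -0.1] w 1.004 t 13.8 n 1
[-0.1, -0.0, -1.2] [0.05, -0.09, 0.04]
```

{"api": "step_arm", "payload": {"rows": [{"hand": 1,"linear": [0,0,-1],"twist": [0,0,0]},{"hand": 1,"linear": [0,0,0],"twist": [0,0,0]},{"hand": 1,"linear": [0,0,0],"twist": [0,0,0]},{"hand": 1,"linear": [0,0,0],"twist": [0,0,0]},{"hand": 1,"linear": [0,0,0],"twist": [0,0,0]},{"hand": 1,"linear": [0,0,0],"twist": [0,0,0]}], "grip_force": 90}}

```text
time: 14.4
ee_pos: [0.6209, 0.1482, 0.0757]
tool_rot: [[-0.998, -0.067, 0.001], [-0.067, 0.998, 0.001], [-0.001, 0.001, -1.0]]
ft_force: [1.2, 0.3, -1.0]
gripper_width: 0.621
```

{"api": "step_arm", "payload": {"rows": [{"hand": 1,"linear": [0,0,-20],"twist": [0,0,0]},{"hand": 1,"linear": [0,0,-40],"twist": [0,0,0]},{"hand": 1,"linear": [0,0,-42],"twist": [0,0,0]},{"hand": 1,"linear": [0,0,-42],"twist": [0,0,0]},{"hand": 1,"linear": [0,0,-42],"twist": [0,0,0]},{"hand": 1,"linear": [0,0,-30],"twist": [0,0,0]}]}}

```text
time: 15.0
ee_pos: [0.6186, 0.1474, 0.2894]
tool_rot: [[-0.998, -0.067, -0.017], [-0.067, 0.998, -0.002], [0.017, -0.001, -1.0]]
ft_force: [0.5, -1.3, -1.0]
gripper_width: 0.623
```

```bash
python3 plan.py 536 -111.2 290 5.2
```

```text
p [618.6 147.4 289.4] F [ 0.5 -1.3 -1. ] w 0.623 t 15.0 n 12
[8.3, -21.0, 0.1] [-0.07, -0.06, 7.39]
[5.5, -21.9, 0.1] [-0.07, -0.06, 7.39]
[2.7, -22.5, 0.1] [-0.07, -0.06, 7.39]
[-0.2, -22.6, 0.0] [-0.07, -0.06, 7.39]
[-3.1, -22.4, -0.0] [-0.07, -0.06, 7.39]
[-6.0, -21.8, -0.0] [-0.07, -0.06, 7.39]
[-8.8, -20.9, -0.0] [-0.07, -0.06, 7.39]
[-11.4, -19.6, -0.1] [-0.07, -0.06, 7.39]
[-13.8, -17.9, -0.1] [-0.07, -0.06, 7.39]
[-16.0, -16.0, -0.1] [-0.07, -0.06, 7.39]
[-17.9, -13.8, -0.1] [-0.07, -0.06, 7.39]
[-19.5, -11.4, -0.1] [-0.07, -0.06, 7.39]
```

{"api": "step_arm", "payload": {"rows": [{"hand": 1,"linear": [8,-21,0],"twist": [0,0,7.4]},{"hand": 1,"linear": [5,-22,0],"twist": [0,0,7.4]},{"hand": 1,"linear": [3,-22,0],"twist": [0,0,7.4]},{"hand": 1,"linear": [0,-23,0],"twist": [0,0,7.4]},{"hand": 1,"linear": [-3,-22,0],"twist": [0,0,7.4]},{"hand": 1,"linear": [-6,-22,0],"twist": [0,0,7.4]},{"hand": 1,"linear": [-9,-21,0],"twist": [0,0,7.4]},{"hand": 1,"linear": [-11,-20,0],"twist": [0,0,7.4]}]}}

```text
time: 15.8
ee_pos: [0.5595, -0.0271, 0.2958]
tool_rot: [[-0.539, 0.842, -0.007], [0.842, 0.539, 0.0], [0.004, -0.006, -1.0]]
ft_force: [0.6, -0.8, -0.7]
gripper_width: 0.622
```

```bash
python3 plan.py 536 -111.2 285 5.2
```

```text
p [559.5 -27.1 295.8] F [ 0.6 -0.8 -0.7] w 0.622 t 15.8 n 4
[-14.5, -16.3, 2.7] [-0.1, -0.04, 6.86]
[-16.4, -14.4, 2.7] [-0.1, -0.04, 6.86]
[-18.0, -12.4, 2.7] [-0.1, -0.04, 6.86]
[-19.3, -10.1, 2.7] [-0.1, -0.04, 6.86]
```

{"api": "step_arm", "payload": {"rows": [{"hand": 1,"linear": [-14,-16,2],"twist": [-0.1,0,6.9]},{"hand": 1,"linear": [-16,-14,2],"twist": [-0.1,0,6.9]},{"hand": 1,"linear": [-18,-12,2],"twist": [-0.1,0,6.9]},{"hand": 1,"linear": [-18,-9,2],"twist": [-0.1,0,6.5]},{"hand": 1,"linear": [0,0,0],"twist": [0,0,0]},{"hand": 1,"linear": [0,0,0],"twist": [0,0,0]}]}}

```text
time: 16.4
ee_pos: [0.534, -0.1135, 0.2864]
tool_rot: [[-0.07, 0.998, -0.003], [0.998, 0.07, 0.003], [0.003, -0.002, -1.0]]
ft_force: [-0.5, 0.8, -0.9]
gripper_width: 0.624
```

```bash
python3 plan.py 536 -111.2 260 5.2
```

```text
p [ 534.  -113.5  286.4] F [-0.5  0.8 -0.9] w 0.624 t 16.4 n 1
[2.1, 2.2, 26.4] [-0.14, -0.16, -1.21]
```

{"api": "step_arm", "payload": {"rows": [{"hand": 1,"linear": [1.5,2,12],"twist": [0,-0.1,-1.1]},{"hand": 1,"linear": [0,0,12],"twist": [0,0,0]},{"hand": 1,"linear": [0,0,0],"twist": [0,0,0]},{"hand": 1,"linear": [0,0,0],"twist": [0,0,0]}]}}

```text
time: 16.8
ee_pos: [0.5364, -0.1092, 0.2592]
tool_rot: [[-0.098, 0.995, -0.004], [0.995, 0.098, 0.002], [0.002, -0.004, -1.0]]
ft_force: [0.3, 0.4, -0.6]
gripper_width: 0.619
```

```bash
python3 plan.py 536 -111.2 252 5.2; python3 - <<'E'
from h import *
s=manip.read_state();im=viewer.grab_frame("wrist");C=cam("wrist",s)
cv2.imwrite("pics/p4.png",im[60:,120:460])
for c in blobs(mask(im,*ORANGE),400):
    r=rect(cast(C,c.reshape(-1,2),s["ee_pos"][2]-.061));u=np.array([np.cos(np.radians(r[2])),np.sin(np.radians(r[2]))])
    print(r,"centre from +x end",r[0]+u*(r[1][0]/2-75))
E
```

```text
p [ 536.4 -109.2  259.2] F [ 0.3  0.4 -0.6] w 0.619 t 16.8 n 1
[-1.9, -0.6, 7.2] [-0.22, -0.12, 0.4]
(array([534.6, -92.3]), array([116.3,  56. ]), 95.8, array([-1.5,  1.8])) centre from +x end [ 536.30279861 -109.06373994]
```

View pics/p4.png

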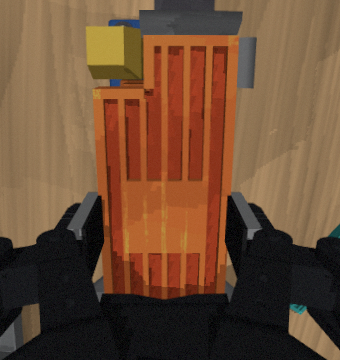

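Spacer 2 is held straight with its cut corner beside the yellow post (115,65), and its measured centre matches the TCP. Making the last correction and lowering.

{"api": "step_arm", "payload": {"rows": [{"hand": 1,"linear": [-1.8,-0.5,6],"twist": [-0.2,-0.1,0.4]},{"hand": 1,"linear": [0,0,0],"twist": [0,0,0]},{"hand": 1,"linear": [0,0,0],"twist": [0,0,0]},{"hand": 1,"linear": [0,0,7],"twist": [0,0,0]},{"hand": 1,"linear": [0,0,7],"twist": [0,0,0]},{"hand": 1,"linear": [0,0,7],"twist": [0,0,0]},{"hand": 1,"linear": [0,0,7],"twist": [0,0,0]},{"hand": 1,"linear": [0,0,0],"twist": [0,0,0]}]}}

```text
time: 17.65
ee_pos: [0.536, -0.1111, 0.2223]
tool_rot: [[-0.09, 0.996, 0.0], [0.996, 0.09, 0.0], [0.0, 0.0, -1.0]]
ft_force: [-0.5, -0.0, -1.3]
gripper_width: 0.624
```

```bash
python3 plan.py 536 -111.2 178 5.2
```

```text
p [ 536.  -111.1  222.3] F [-0.5 -0.  -1.3] w 0.624 t 17.65 n 2
[-0.1, -0.0, 22.2] [0.01, -0.0, -0.01]
[-0.1, -0.0, 22.2] [0.01, -0.0, -0.01]
```

{"api": "step_arm", "payload": {"rows": [{"hand": 1,"linear": [0,0,6],"twist": [0,0,0]},{"hand": 1,"linear": [0,0,6],"twist": [0,0,0]},{"hand": 1,"linear": [0,0,6],"twist": [0,0,0]},{"hand": 1,"linear": [0,0,6],"twist": [0,0,0]},{"hand": 1,"linear": [0,0,6],"twist": [0,0,0]},{"hand": 1,"linear": [0,0,5],"twist": [0,0,0]}], "grip_force": 90}}

```text
time: 18.25
ee_pos: [0.5377, -0.112, 0.1938]
tool_rot: [[-0.09, 0.996, 0.009], [0.996, 0.09, -0.004], [-0.004, 0.009, -1.0]]
ft_force: [-6.6, 2.2, 10.8]
gripper_width: 0.623
```

```bash
python3 plan.py 536 -111.2 176 5.2
```

```text
p [ 537.7 -112.   193.8] F [-6.6  2.2 10.8] w 0.623 t 18.25 n 1
[1.0, -1.8, 17.8] [0.52, 0.26, -0.04]
```

{"api": "step_arm", "payload": {"rows": [{"hand": 1,"linear": [0,0,6],"twist": [0.5,0.2,0]},{"hand": 1,"linear": [0,0,6],"twist": [0.2,0,0]},{"hand": 1,"linear": [0,0,6],"twist": [0,0,0]},{"hand": 1,"linear": [0,0,4],"twist": [0,0,0]},{"hand": 1,"linear": [0,0,2],"twist": [0,0,0]}]}}

```text
time: 18.75
ee_pos: [0.5383, -0.112, 0.1792]
tool_rot: [[-0.09, 0.996, 0.002], [0.996, 0.09, -0.003], [-0.003, 0.002, -1.0]]
ft_force: [-6.4, 1.6, 11.9]
gripper_width: 0.621
```

```bash
python3 plan.py 536 -111.2 176 5.2
```

```text
p [ 538.3 -112.   179.2] F [-6.4  1.6 11.9] w 0.621 t 18.75 n 1
[1.0, -2.2, 3.2] [0.11, 0.18, -0.03]
```

{"api": "step_arm", "payload": {"rows": [{"hand": 1,"linear": [0,0,5],"twist": [0,0,0]},{"hand": 1,"linear": [0,0,4],"twist": [0,0,0]},{"hand": 1,"linear": [0,0,1],"twist": [0,0,0]}]}}

```text
time: 19.05
ee_pos: [0.5381, -0.112, 0.174]
tool_rot: [[-0.09, 0.996, 0.003], [0.996, 0.09, -0.004], [-0.004, 0.003, -1.0]]
ft_force: [-3.3, 1.2, 3.8]
gripper_width: 0.624
```

```bash
python3 plan.py 536 -111.2 176 5.2;python3 - <<'E'
from h import *
sd=viewer.grab_frame("side");sc=viewer.grab_frame("scene")
f=lambda a:cv2.resize(a,(390,390),interpolation=cv2.INTER_CUBIC)
cv2.imwrite("pics/p5.png",np.hstack([f(sd[150:250,235:335]),f(sc[140:260,190:310])]))
E
```

```text
p [ 538.1 -112.   174. ] F [-3.3  1.2  3.8] w 0.624 t 19.05 n 1
[0.9, -2.0, -2.0] [0.18, 0.22, -0.03]
```

View pics/p5.png

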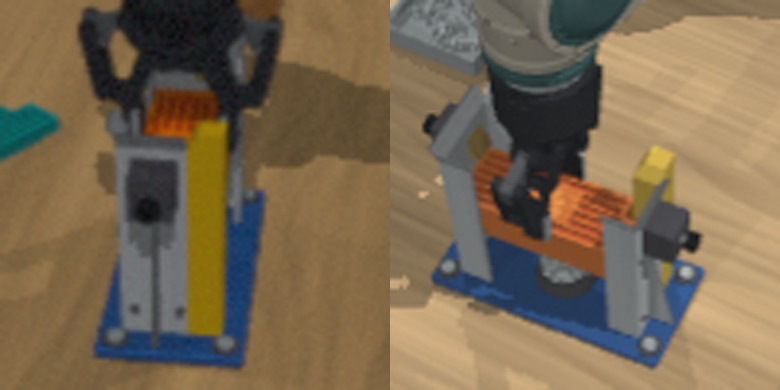

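The stack of three is down, and the force fell from 12 to 4 N, so the catches have snapped out. Releasing.

{"api": "step_arm", "payload": {"rows": [{"hand": 1,"linear": [0,0,1],"twist": [0,0,0]},{"hand": -1,"linear": [0,0,0],"twist": [0,0,0]},{"hand": -1,"linear": [0,0,0],"twist": [0,0,0]},{"hand": -1,"linear": [0,0,0],"twist": [0,0,0]},{"hand": -1,"linear": [0,0,0],"twist": [0,0,0]},{"hand": -1,"linear": [0,0,-20],"twist": [0,0,0]},{"hand": -1,"linear": [0,0,-40],"twist": [0,0,0]},{"hand": -1,"linear": [0,0,-45],"twist": [0,0,0]}]}}

```text
time: 19.95
ee_pos: [0.5357, -0.1111, 0.273]
tool_rot: [[-0.09, 0.996, -0.011], [0.996, 0.09, 0.0], [0.001, -0.011, -1.0]]
ft_force: [0.7, 0.0, 0.2]
gripper_width: 1.001
```

{"api": "step_arm", "payload": {"rows": [{"hand": -1,"linear": [5,0,-41],"twist": [0,0,0]},{"hand": -1,"linear": [5,0,-41],"twist": [0,0,0]},{"hand": -1,"linear": [5,0,-35],"twist": [0,0,0]},{"hand": -1,"linear": [0,0,0],"twist": [0,0,0]},{"hand": -1,"linear": [0,0,0],"twist": [0,0,0]},{"hand": -1,"linear": [0,0,0],"twist": [0,0,0]}]}}

```text
time: 20.55
ee_pos: [0.5354, -0.0957, 0.4005]
tool_rot: [[-0.09, 0.996, -0.001], [0.996, 0.09, -0.002], [-0.002, -0.001, -1.0]]
ft_force: [0.0, 0.1, -0.1]
gripper_width: 1.0
```

```bash
python3 mag.py | tail -3; python3 - <<'E'
from h import *
a=cv2.imread("pics/w3.png")[90:290,190:380];b=viewer.grab_frame("scene")
cv2.imwrite("pics/p6.png",np.hstack([cv2.resize(a,(390,400)),cv2.resize(b[140:260,190:310],(400,400))]))
o=cv2.imread("pics/scene0.png");d=cv2.absdiff(o,b).max(2)
for n,(x,y,w,h) in dict(tray=(183,115,65,50),ratchet=(195,282,52,52),pliers=(410,230,35,60)).items(): print(n,d[y:y+h,x:x+w].mean().round(1),np.percentile(d[y:y+h,x:x+w],95))
E
python3 plan.py 536 -111 400 5.2 | head -1
```

```text
-60 -485.7 -473.8
or (259, 138, 55, 129) (array([ 538.4, -116.7]), array([140. ,  56.3]), 95.2, array([3.4, 0.3]))
ye (243, 120, 29, 26) (array([506.2, -42.4]), array([24.4, 21.4]), 4.7, array([-0.1, -2.2]))
tray 42.5 136.0
ratchet 7.1 9.0
pliers 6.7 10.0
p [535.4 -95.8 399.9] F [ 0.5  0.6 -1. ] w 0.998 t 20.8 n 1
```

View pics/p6.png

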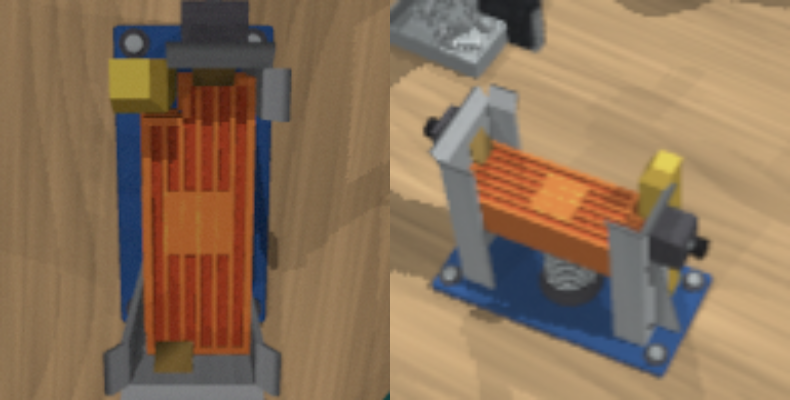

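Three spacers are stacked and both noses are out over the top one, at (213,75) and (173,357), just as after the first load. The tray region differs only because the gripper blocks that view; the tray's visible corner hasn't moved. Handing in.

```bash
python3 -c "
from cell import manip;print(manip.finish_job())"
```

```text
the job is handed in; nothing more can be done
None
```

Both loose orange spacers are in the magazine on top of the first one, each with its cut corner at the yellow key post. I pressed each one down until the catches snapped out over it, then let go and lifted clear. The job was handed in at about 21 s of the 64 s allowed.

**Stack and catches:** the last wrist and scene pictures show three spacers stacked, with both brass noses out over the top one. It lies about 2–3 mm off my measured magazine axis, which is within the play. The press force fell from 12 N to 4 N on the second spacer. On the first it was about 7 N, close to the spring alone.

**Bystanders:** the ratchet and pliers areas match the first picture. The automatic comparison flagged the bolt tray area as changed. I put that down to the gripper blocking that part of the view: the visible part of the tray looked the same, and the arm never went near it. I took no unobstructed picture of the tray to confirm this.

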